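# Air the stairwell: gate lever to full, then set the run-on timer

### The arm

A 7-joint arm with a two-finger parallel gripper is mounted at the origin on the work surface. World frame = base frame: x ahead of the robot, y to its left, z up, the work surface at z = 0. Lengths are in m, angles in rad, forces in N, time in s.
With the tool pointing down it reaches from about 0.4 to 0.85 m from the base axis. Payload 6.9 kg.
Tool frame: the origin (TCP) lies midway between the tips of the shut fingers; the grasp point (between the pads) lies behind it (ctrl.pinch_z is the z of the grasp point in the tool frame, in m); z points along the fingers, y is the line along which they close (so a half turn about z gives the same grasp; the last joint's range is limited). The gripper opens to 85 mm and grips with 20 to 120 N. Pads are 22 mm wide; open, the fingers measure 114 mm over their backs; the gripper's body (76 mm by 85 mm) begins 54 mm behind the grasp point. The pads swing forward as they close: fully open they stand 13 mm farther back than shut.
Start: joints at [-1.204, 0.507, -0.238, 1.5, 0.126, 1.149, -0.155], TCP at [0.162, 0.604, 0.231] pointing down, gripper open.
Joint ranges: [-3.08, 3.08], [-0.24, 2.05], [-1.43, 1.35], [0, 2.5], [-1.52, 4.66], [0.17, 1.96], [-2.89, 2.89]. Speed limits (rad/s): [2.39, 2.39, 3.14, 3.14, 3.14, 3.14, 3.14].

### API

Orientations are given as a unit quaternion [w, x, y, z].
In Python, from station import ctrl, get_state, vision, ticket, models gives the robot as it stands. Calls block until the motion is done:
- ctrl.movep(position, orientation): joint-space move of the TCP to a pose.
- ctrl.movel(position, frame=None, max_speed=0.15): straight line of the TCP; frame=None keeps the orientation; max_speed is the mean speed in m/s.
- ctrl.set_joints(angles): joint-space move.
- ctrl.ungrasp() and ctrl.close_gripper(force=None): open the fingers fully, or close them until they stop; force is the grip in N (None keeps the last).
- ctrl.pause(seconds).
- ctrl.ik(position, orientation): joint angles nearest the present ones, or None.
- get_state(): the state.
- vision.grab_frame(name): name is "side" or "top"; returns (picture, depth): 384x512x3 uint8, blue, green, red; 384x512 float32, m along the optical axis (not along the pixel's ray), 0 where there is no reading.
- vision.camera_info(name): a dict with "mtx" (3x3 intrinsics, pixels), "R" (3x3) and "t" (3): a world point X has camera coordinates R X + t. Camera axes: x right, y down, z forward; pixel columns grow to the right and rows downward; lengths in m; the calibration is good to about 2 mm. A picture is of the moment at which its call begins. camera_info takes no time and is no camera call.
A pose or a line that the arm cannot do raises ctrl.Unreachable and nothing moves.
- ticket.close_job(): hands the job in; it is judged then, once.
Trained networks look in the newest picture that a camera, given by its name, has taken for a name from the list of things; names that differ only in an ending like _2 or _b are one class to them, and where a whole thing is asked for, a point or a joint stands for the part that bears it (a point fixed in the world has none). Each returns a list of dicts, best first, with "p" (0 to 1); they miss things now and then, are a little off and sometimes report something else, mostly with a low value. They report only what shows in the picture. A call takes as long as a camera call. They do not tell look-alikes from the thing itself.
- models.recognise(camera, target): "point" ([column, row] in pixels, amid what is visible of it).
- models.masks_of(camera, target): "mask" (384x512 bool, what is visible of it) and "point" ([column, row] in pixels, amid what is visible of it).
The state is a dict: "time": time; "qpos": joint angles; "qd": joint speeds; "tau": joint torques, N m; "tcp_pos": TCP position; "eef_rot": TCP orientation; "contact_force": force on the tool from outside, world axes, zero at the start; "wrist_torque": the same for the moment, N m; "width": finger opening in m; "gripper_force": force on a finger pad.
Only numpy, scipy, OpenCV 4.12 (cv2) and the standard library are available. Lean on these libraries where they do the work, as an engineer would, in place of code of your own. Each camera call takes 0.05 s, during which the arm holds its last target. There are 200 camera calls.

### The job

Air the staircase after the incense: guide the ball-topped vent lever along its zigzag gate, without forcing it across the plate, from the bottom slot to half-way up the middle slot, let it rest there about a second, then on to the far end of the top slot. Then, on the timer box, turn the inner bar knob until its pointed nose points straight at the raised mark on the plate, without turning the outer ring around it. Leave the tea things and the other things on the shelf where they are.

Things in the scene. Friction and masses are not known exactly. Their poses are not given: they have to be found in the camera images.
- lever_box: Fixed black wedge with wooden cheeks, left or right on the shelf, 170 mm deep, 146 wide, 65 high in front, 145 at the back; its top slopes 25 degrees down to the robot (box yaw up to 0.3 rad) and carries an aluminium gate plate 150 x 120 x 8 mm with a zigzag slot. Origin under its centre.
- gate_center (a point): Centre of the gate plate's top surface. x up the slope, y left, z square out of the plate. Slot 16 mm wide; centre line (x,y) in mm: bottom slot (-34,-13) to (-13,-13), left to (-13,13), middle slot up through (0,13), its half-way point, to (13,13), right to (13,-13), top slot up to its far end (34,-13). 10 mm of solid plate between them.
- slot_middle (a point): Half-way point of the middle slot, at (0,13) mm of the gate_center frame, on the plate's top surface; same axes. Its ball position is (0,21,55) mm. A thin dark line on the plate points at it from the left.
- slot_top (a point): Far (upper) end of the slot's centre line in the top slot, at (34,-13) mm of the gate_center frame, on the plate's top surface; same axes. Its ball position is (51,-20,46) mm. A thin dark line points at it from the right.
- lever_ball (a point): Centre of the light wooden ball (34 mm) on the lever, a 10 mm steel stem through the slot; starts in the bottom slot. Tilts any way about a pivot 104 mm below gate_center; ball 160 mm from the pivot: with the stem at slot point (x,y) the ball is at pivot + 160 mm along (x,y,100), i.e. at about (1.6x, 1.6y, 46 to 55) mm. 3 mm play each side at the slot. Stiff: 2 N at the ball; stays where left.
- timer_box: Fixed wedge of the same shape, size and slope as the lever box, on the other side of the shelf, box yaw up to 0.3 rad. Its plate carries two concentric controls: an inner bar knob and an outer ring. Origin under its centre.
- dial_center (a point): Centre of the timer box's aluminium plate (150 x 120 mm), on its top surface. x up the slope, y left, z square out of the plate: the axis of knob and ring. The raised mark is a dark rib 16 x 6 x 5 mm on the plate beyond the ring, straight up the slope, 63 mm from the centre.
- knob (a joint): Angle of the inner knob (rad) about the plate's z, counter-clockwise positive looking onto the plate; 0 = nose points at the raised mark. Starts at 0.6 to 1.3 (nose left of the mark), so turn it clockwise. Turns easily (0.04 N m), stays where left; range -1.0 to 1.7.
- knob_grip (a point): Point on the inner knob's axis 44 mm out from the plate, where to pinch it. The knob is a black bar 66 mm long, 18 mm thick, from 22 to 54 mm above the plate, on a round hub; pinch across the 18 mm. x along the bar to its pointed nose (tip 41 mm from the axis; a bright line on top of this half), y across the bar, z out of the plate.
- ring_nub (a point): Small nub on top of the outer ring, 48 mm from the axis. The ring is grey and ribbed, 100 mm outer and 60 mm inner diameter, its top 16 mm above the plate (nub 19 mm), 6 mm below the bar. It turns very easily (0.02 N m) if touched and must stay as found.
- tin: Closed red tin candy box, 123 x 88 x 43 mm, loose, beside the work; origin under its centre. Leave alone.
- jar: Glass jar with a steel twist cap, 72 mm diameter, 110 mm high, loose, beside the work; origin under its centre. Leave alone.
- teapot: White ceramic teapot, about 102 mm diameter and 107 mm high, 180 mm over spout and handle, loose, beyond the boxes; origin under its centre. Leave alone.
- incense_holder: Dark wooden incense holder, a flat strip 220 x 40 x 22 mm, loose, in front of the boxes on the robot's side; origin under its centre. Leave alone.
There are look-alikes about, which are no part of the job. Leave any orange or yellow look-alike of the lever_box alone.

How it is judged:
By the outcome, as a careful person would: the job done as asked, in the order asked, and still so for the second after the job is handed in, with the robot touching nothing.
It also fails if it takes over 56 s, if anything falls off the work surface, if the arm or the gripper's body presses on something with over 40 N, if the wrist force passes 120 N, or if a joint passes its speed limit or range.

## Working session

There is one attempt and no reset: what is moved stays moved. The work goes in short steps, each a Python script; the robot and the scene stay as the last script left them, time stands still between calls to the robot, and variables do not carry over. Pictures are saved under pics/ and viewed, at most 10 in all, crops included, and the job is handed in when it is done.

```bash
ls; mkdir -p pics
python3 - <<'E'
from station import ctrl, get_state, vision, models
import cv2, numpy as np
print(get_state()['time'], ctrl.pinch_z)
ims=[]
for n in("side","top"):
    p,d=vision.grab_frame(n); np.savez(f"{n}0.npz",p=p,d=d)
    ci=vision.camera_info(n); print(n,ci['mtx'].round(1).tolist(),ci['R'].round(4).tolist(),ci['t'].round(4).tolist())
    cv2.imwrite(f"pics/{n}0.png",cv2.resize(p,(800,600),interpolation=cv2.INTER_CUBIC))
    for t in("lever_box","timer_box","lever_ball","knob","ring_nub"):
        print(n,t,[(np.round(r['point']).tolist(),round(r['p'],2)) for r in models.recognise(n,t)])
print(get_state()['time'])
E
```

```text
pics
0.0 -0.0187
side [[421.0, 0.0, 245.6], [0.0, 421.0, 183.9], [0.0, 0.0, 1.0]] [[0.8363, -0.5483, -0.0007], [-0.2993, -0.4555, -0.8384], [0.4594, 0.7014, -0.5451]] [-0.437, 0.2585, 1.3899]
side lever_box [([182.0, 189.0], 0.83), ([138.0, 162.0], 0.72), ([250.0, 174.0], 0.56)]
side timer_box [([291.0, 216.0], 0.65), ([290.0, 201.0], 0.27)]
side lever_ball [([174.0, 170.0], 0.51), ([130.0, 145.0], 0.44)]
side knob [([287.0, 200.0], 0.46)]
side ring_nub [([291.0, 209.0], 0.83)]
top [[367.2, 0.0, 254.2], [0.0, 367.2, 188.9], [0.0, 0.0, 1.0]] [[0.0697, -0.9976, 0.0018], [-0.9762, -0.0686, -0.2056], [0.2052, 0.0126, -0.9786]] [-0.0303, 0.5549, 1.3312]
top lever_box [([199.0, 240.0], 0.93), ([215.0, 162.0], 0.69), ([118.0, 249.0], 0.64)]
top timer_box [([306.0, 183.0], 0.95)]
top lever_ball [([193.0, 246.0], 0.66), ([210.0, 174.0], 0.57), ([105.0, 258.0], 0.54)]
top knob [([311.0, 180.0], 0.45)]
top ring_nub [([305.0, 174.0], 0.92)]
0.6
```

View pics/side0.png

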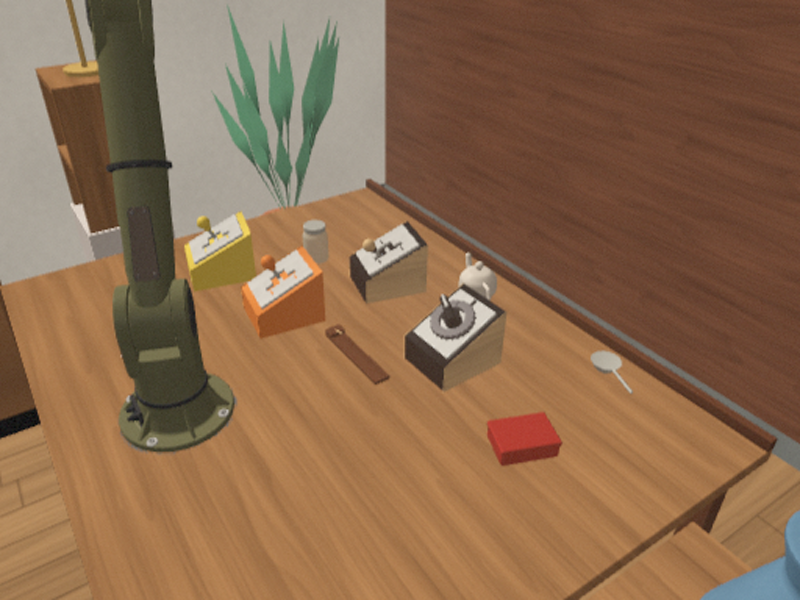

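View pics/top0.png

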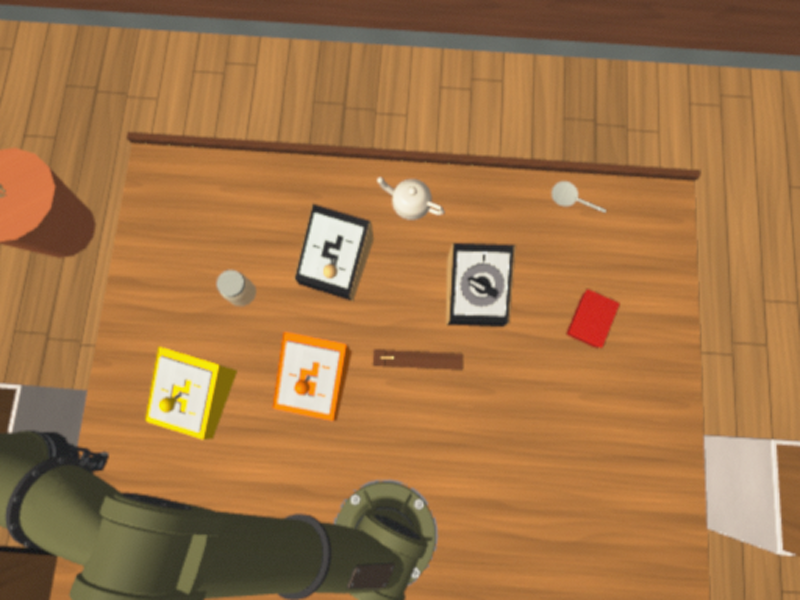

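Black lever box with the tan ball is at top-view (333,250)/800px scale, timer box at (482,285). The orange and yellow boxes are decoys. Next I'll fit both plate poses from both views.

```bash
cat > fit.py <<'E'
import numpy as np, cv2
from scipy.optimize import least_squares
from scipy.spatial.transform import Rotation as Rn
from station import vision
CI={n:vision.camera_info(n) for n in("side","top")}
def proj(n,X):
    c=CI[n]; q=(np.atleast_2d(X)@c['R'].T+c['t'])@c['mtx'].T
    return q[:,:2]/q[:,2:]
S=np.radians(25)
def Rp(yaw): return Rn.from_euler('zy',[yaw,-S]).as_matrix()   # x up slope
def frame(v): return np.array(v[:3]),Rp(v[3])
CORN=np.array([[75,60,0],[75,-60,0],[-75,-60,0],[-75,60,0]])/1000
def w(v,P): o,R=frame(v); return o+np.atleast_2d(P)@R.T
def unproj(n,d,m):
    c=CI[n]; v,u=np.nonzero(m&(d>0)); z=d[v,u]
    X=np.c_[(u-c['mtx'][0,2])/c['mtx'][0,0]*z,(v-c['mtx'][1,2])/c['mtx'][1,1]*z,z]
    return (X-c['t'])@c['R']
def rayplane(n,uv,o,nrm):
    c=CI[n]; r=c['R'].T@np.linalg.solve(c['mtx'],[*uv,1]); C=-c['R'].T@c['t']
    return C+r*((o-C)@nrm)/(r@nrm)
E
cat > m1.py <<'E'
from fit import *
import json
seed={'lever':{'top':(213,160),'side':(250,158)},'timer':{'top':(307,182),'side':(291,207)}}
out={}; tiles=[]
for b in seed:
    obs={}
    for n in('side','top'):
        f=np.load(f'{n}0.npz'); p,d=f['p'],f['d']; h=cv2.cvtColor(p,cv2.COLOR_BGR2HSV)
        m=((h[...,1]<40)&(h[...,2]>125)).astype(np.uint8)
        win=np.zeros_like(m); cv2.circle(win,seed[b][n],42,1,-1); m&=win
        k,lab,st,_=cv2.connectedComponentsWithStats(m)
        m=(lab==1+np.argmax(st[1:,4])).astype(np.uint8)
        hull=cv2.convexHull(np.argwhere(m)[:,::-1].astype(np.int32))
        q=cv2.approxPolyN(hull,4,ensure_convex=True).reshape(-1,2).astype(float) 
        obs[n]=q; X=unproj(n,d,m>0); 
        A=np.linalg.lstsq(np.c_[X[:,:2],np.ones(len(X))],X[:,2],rcond=None)[0]
        print(b,n,'n',m.sum(),'mean',X.mean(0).round(4),'slope',np.degrees(np.arctan(np.hypot(*A[:2]))).round(1),'yaw',np.arctan2(A[1],A[0]).round(3))
        if n=='top': x0=[*X.mean(0),np.arctan2(A[1],A[0])]
    def res(v):
        r=[]
        for n in obs:
            P=proj(n,w(v,CORN)); 
            D=np.linalg.norm(P[:,None]-obs[n][None],axis=2); r+=list((P-obs[n][D.argmin(1)]).ravel())
        return r
    s=least_squares(res,x0,loss='soft_l1'); v=s.x; out[b]=v.tolist()
    print(b,v.round(4),'res',np.round(s.fun,1))
    for n in('side','top'):
        p=np.load(f'{n}0.npz')['p']; K=6; u,r=seed[b][n]; x,y=u-32,r-32-(8 if n=='side' else 0)
        c=cv2.resize(p[y:y+64,x:x+64],None,fx=K,fy=K,interpolation=cv2.INTER_CUBIC)
        P=((proj(n,w(v,CORN))-[x,y]+.5)*K).astype(int); cv2.polylines(c,[P.reshape(-1,1,2)],True,(0,0,255),1)
        tiles.append(c[:300,:384])
json.dump(out,open('pose.json','w'))
cv2.imwrite('pics/fit.png',np.vstack([np.hstack(tiles[:2]),np.hstack(tiles[2:])]))
E
python3 m1.py
```

```text
lever side n 553 mean [0.641  0.1631 0.1119] slope 24.7 yaw -0.235
lever top n 1182 mean [0.6457 0.1734 0.1125] slope 25.4 yaw -0.253
lever [ 0.6432  0.1731  0.1088 -0.2117] res [-0.2 -0.8 -0.5  1.2  0.8  0.2 -0.4 -0.7  0.7  0.9 -0.6 -0.1  0.1 -0.6
  0.1 -0.3]
timer side n 938 mean [ 0.5786 -0.1961  0.1134] slope 24.8 yaw 0.072
timer top n 1243 mean [ 0.5861 -0.1829  0.1176] slope 24.3 yaw 0.02
timer [ 0.5857 -0.1853  0.1096  0.0321] res [ 0.   0.3 -1.2 -0.4  0.3 -0.5  0.8  0.3  0.4 -0.3 -0.2  0.9 -0.3  0.1
  0.2 -0.2]
```

View pics/fit.png

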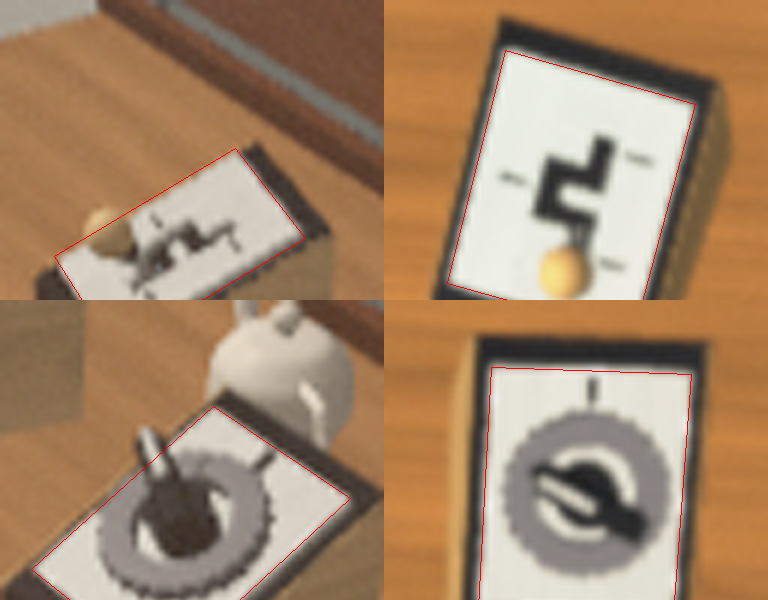

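The fit overlays both plates well: ball at bottom slot, knob nose up-left of the mark. I'll refine with sub-pixel edges, then measure the ball and knob angle and check IK.

```bash
cat > m2.py <<'E'
from fit import *
import json
from scipy.ndimage import map_coordinates
from station import ctrl
pose=json.load(open('pose.json'))
IM={n:np.load(f'{n}0.npz') for n in('side','top')}
G={n:cv2.cvtColor(IM[n]['p'],cv2.COLOR_BGR2HSV).astype(float) for n in IM}
def edges(v,n):
    # whiteness = value-saturation; search along the outward normal of each edge for the half level
    Wt=G[n][...,2]-G[n][...,1]; E=[]
    t=np.linspace(.1,.9,17)[:,None]
    for i in range(4):
        P=(1-t)*CORN[i]+t*CORN[(i+1)%4]; a=proj(n,w(v,P)); mid=(CORN[i]+CORN[(i+1)%4])/2; 
        b=proj(n,w(v,P+mid/np.linalg.norm(mid)*.004)); nr=(b-a)
        e=a[-1]-a[0]; nn=np.array([e[1],-e[0]])/np.hypot(*e); nn*=np.sign(nn@nr[0])
        s=np.arange(-4,4.01,.1)
        for k in range(len(t)):
            q=a[k]+s[:,None]*nn; f=map_coordinates(Wt,[q[:,1],q[:,0]],order=1)
            hi,lo=f[:15].mean(),f[-25:].min()
            if hi-lo<60 or f[:15].std()>25: continue
            c=np.nonzero(f<(hi+lo)/2)[0][0]
            E.append((P[k],q[c],nn))
    return E
for b in pose:
    v=np.array(pose[b]); v[2]=.1123
    for it in range(4):
        E={n:edges(v,n) for n in IM}
        def res(v,prior=True):
            r=[]
            for n in E:
                P=proj(n,w(v,[e[0] for e in E[n]])); r+=[(p-e[1])@e[2] for p,e in zip(P,E[n])]
            return np.r_[r,(v[2]-.1123)/.001]
        s=least_squares(res,v,loss='soft_l1',f_scale=.3); v=s.x
    k=len(E['side']); print(b,v.round(4),k,len(E['top']),'rms',np.sqrt((s.fun**2).mean()).round(2),'mean side/top',abs(s.fun[:k]).mean().round(2),abs(s.fun[k:]).mean().round(2))
    for n in IM:
        En={n:E[n]}
        s1=least_squares(lambda u:[(p-e[1])@e[2] for p,e in zip(proj(n,w([u[0],u[1],.1123,u[2]],[e[0] for e in E[n]])),E[n])],[v[0],v[1],v[3]],loss='soft_l1',f_scale=.3)
        print('   only',n,s1.x.round(4))
    pose[b]=v.tolist()
json.dump(pose,open('pose.json','w'))
# ball from two views: colour blob centroid in windows
o,R=frame(pose['lever']); A=[];B=[]
for n,c in(('side',(250-32+17.5,158-40+38)),('top',(181+30,128+45))):
    h=G[n]; m=(h[...,1]>70)&(h[...,0]>8)&(h[...,0]<28)&(h[...,2]>140)
    rec=c; print(n,'guess',c,'expected',proj(n,w(pose['lever'],[[-.0505,-.0193,.0445]])).round(1))
# knob: bright line ends, top view
v=pose['timer']; o,R=frame(v)
L=[(275+(x-384)/6-.5,150+(y-300)/6-.5) for x,y in((540,478),(592,510),(640,525),(535,470))]
Q=[(rayplane('top',l,o+R[:,2]*.054,R[:,2])-o)@R for l in L]; print('knob pts mm',np.round(np.array(Q)*1e3,1))
d=Q[0]-Q[1]; print('knob',np.arctan2(d[1],d[0]))
print('rib proj',proj('top',w(v,[[.063,0,.005]])).round(1))
E
python3 m2.py
cat > probe.py <<'E'
from fit import *
import json
from station import ctrl,models,vision
pose=json.load(open('pose.json'))
for n in('side','top'):
    vision.grab_frame(n)
    for r in models.masks_of(n,'lever_ball')[:3]:
        yx=np.argwhere(r['mask']); (c,rad)=cv2.minEnclosingCircle(yx[:,::-1].astype(np.float32)); print(n,np.round(r['point'],1),yx.mean(0)[::-1].round(1),np.round(c,1),round(rad,1),round(r['p'],2))
def quat(R): return np.roll(Rn.from_matrix(R).as_quat(),1)
for b,pts in(('lever',[(-51,-20,46),(0,21,55),(51,-20,46)]),('timer',[(0,0,46)])):
    o,R=frame(pose[b])
    for p in pts:
        for a in(0,.5,1.0,np.pi,np.pi+1,-2.1) if b=='timer' else (0,np.pi):
            T=R@Rn.from_euler('z',a).as_matrix()@np.diag([1,-1,-1.])
            g=w(pose[b],np.array(p)/1e3)[0]; q=ctrl.ik(g-T[:,2]*ctrl.pinch_z,quat(T))
            print(b,p,round(a,2),None if q is None else np.round(q,2))
E
python3 probe.py
```

```text
lever [ 0.6414  0.1726  0.1115 -0.2124] 64 67 rms 0.52 mean side/top 0.43 0.43
   only side [ 0.6393  0.1697 -0.215 ]
   only top [ 0.642   0.1727 -0.2138]
timer [ 0.5861 -0.186   0.1102  0.033 ] 58 68 rms 0.72 mean side/top 0.53 0.56
   only side [ 0.5829 -0.1901  0.0275]
   only top [ 0.5863 -0.185   0.0369]
side guess (235.5, 156) expected [[234.  159.9]]
top guess (211, 173) expected [[211.5 176.9]]
knob pts mm [[ 18.5  33.4  54. ]
 [  0.5   2.   54. ]
 [ -7.4 -26.5  54. ]
 [ 23.1  36.6  54. ]]
knob 1.0518234653431324
rib proj [[309.3 164.7]]
side [128.7 143.8] [130.5 143. ] [132. 144.] 7.2 0.58
side [172.2 166. ] [171.  167.2] [171.7 167.7] 5.4 0.44
side [235.8 157.9] [236.7 157.4] [237.5 158.5] 6.5 0.4
top [105.8 257.2] [107.5 257.5] [108.5 256.5] 7.9 0.58
top [212.  171.6] [211.3 172.4] [211.4 171.8] 5.4 0.51
lever (-51, -20, 46) 0 [-0.91  0.57  0.75  2.13 -1.05  0.28 -1.13]
lever (-51, -20, 46) 3.14 [-0.5   0.46  0.12  2.12  0.65  0.19  0.34]
lever (0, 21, 55) 0 [-0.82  0.54  0.58  1.95 -0.42  0.33 -1.78]
lever (0, 21, 55) 3.14 [-0.44  0.47  0.02  1.95  0.5   0.36  0.49]
lever (51, -20, 46) 0 [-0.76  0.58  0.7   1.89 -0.68  0.43 -1.43]
lever (51, -20, 46) 3.14 [-0.3   0.49 -0.03  1.88  0.39  0.38  0.71]
timer (0, 0, 46) 0 [ 0.63  0.44 -0.38  2.09  0.12  0.22 -1.33]
timer (0, 0, 46) 0.5 [ 0.58  0.43 -0.31  2.09 -0.04  0.22 -0.67]
timer (0, 0, 46) 1.0 [ 0.52  0.43 -0.22  2.09 -0.23  0.22  0.01]
timer (0, 0, 46) 3.14 [ 0.66  0.45 -0.42  2.09  0.2   0.23  1.73]
timer (0, 0, 46) 4.14 [ 0.85  0.5  -0.71  2.09  0.73  0.3   2.22]
timer (0, 0, 46) -2.1 [ 0.86  0.5  -0.72  2.09  0.74  0.31  2.25]
```

```bash
cat > m3.py <<'E'
from fit import *
import json
from station import ctrl
pose=json.load(open('pose.json'))
for b in pose:
    for n in('side','top'):
        f=np.load(f'{n}0.npz'); X=unproj(n,f['d'],np.ones((384,512),bool)); o,R=frame(pose[b]); Q=(X-o)@R*1e3
        k=(abs(Q[:,0])<70)&(abs(Q[:,1])<55)&(abs(Q[:,2])<14)&((np.hypot(Q[:,0],Q[:,1])>56) if b=='timer' else (abs(Q[:,1])>30))
        print(b,n,k.sum(),'plate z offset mm',np.median(Q[k,2]).round(1))
        if b=='timer':
            k=(abs(np.hypot(Q[:,0],Q[:,1])-41)<7)&(Q[:,2]>8)&(Q[:,2]<28); print('   ring top z',np.median(Q[k,2]).round(1))
            k=(np.hypot(Q[:,0],Q[:,1])<45)&(Q[:,2]>48)&(Q[:,2]<66); print('   bar n,z,mean',k.sum(),np.median(Q[k,2]).round(1),Q[k].mean(0).round(1))
            if k.sum()>5:
                C=Q[k][:,:2]; u,s,vt=np.linalg.svd(C-C.mean(0)); print('   axis angle',np.arctan2(vt[0,1],vt[0,0]).round(3))
v=pose['lever']
def ball(s): d=np.array([s[0],s[1],100.]); return np.array([0,0,-.104])+.16*d/np.linalg.norm(d)
def res(s): return np.r_[proj('side',w(v,ball(s)))[0]-[236.6,157.7],proj('top',w(v,ball(s)))[0]-[211.5,172.]]
s=least_squares(res,[-30,-13]); print('slot pt',s.x.round(1),'ball',(ball(s.x)*1e3).round(1),'res',s.fun.round(1))
def quat(R): return np.roll(Rn.from_matrix(R).as_quat(),1)
def try_(b,p,a,tilt,back,seed=None):
    o,R=frame(pose[b]); T=Rn.from_euler('zyz',[pose[b][3],-np.radians(tilt),a]).as_matrix()@np.diag([1,-1,-1.])
    g=w(pose[b],np.array(p)/1e3)[0]-T[:,2]*(ctrl.pinch_z+back); q=ctrl.ik(g,quat(T)); return None if q is None else np.round(q,2)
for t in(0,12,20):
    for p in((-36,-20,50),(51,-20,46)): print('lever',t,p,[try_('lever',p,np.pi,t,bk) for bk in(0,.12)])
for bk in(.03,.06,.1): print('timer back',bk,try_('timer',(0,0,46),1.05,25,bk))
E
python3 m3.py
```

```text
lever side 209 plate z offset mm 1.9
lever top 501 plate z offset mm -0.3
timer side 328 plate z offset mm 1.3
   ring top z 17.3
   bar n,z,mean 89 55.1 [-0.5 -0.9 54.9]
   axis angle -2.023
timer top 413 plate z offset mm 0.6
   ring top z 17.1
   bar n,z,mean 101 55.1 [ 5.   2.3 55. ]
   axis angle 1.129
slot pt [-22.2 -11.3] ball [-34.4 -17.6  51.3] res [ 0.  -1.2  0.4  0.9]
lever 0 (-36, -20, 50) [array([-0.25,  0.58, -0.09,  1.7 ,  0.06,  0.87,  0.99]), array([-0.27,  0.46, -0.06,  1.54,  0.03,  1.14,  1.02])]
lever 0 (51, -20, 46) [array([-0.2 ,  0.65, -0.08,  1.45,  0.05,  1.05,  1.07]), array([-0.23,  0.56, -0.04,  1.27,  0.02,  1.31,  1.09])]
lever 12 (-36, -20, 50) [array([-0.2 ,  0.68, -0.13,  1.51,  0.02,  1.16,  1.03]), array([-0.21,  0.62, -0.11,  1.27,  0.  ,  1.45,  1.05])]
lever 12 (51, -20, 46) [array([-0.17,  0.76, -0.1 ,  1.23,  0.02,  1.35,  1.1 ]), array([-0.19,  0.75, -0.08,  0.94,  0.  ,  1.66,  1.11])]
lever 20 (-36, -20, 50) [array([-0.18,  0.76, -0.15,  1.38,  0.  ,  1.34,  1.05]), array([-0.19,  0.74, -0.13,  1.09, -0.01,  1.65,  1.06])]
lever 20 (51, -20, 46) [array([-0.16,  0.85, -0.12,  1.07,  0.  ,  1.56,  1.1 ]), array([-0.17,  0.89, -0.09,  0.68, -0.01,  1.91,  1.11])]
timer back 0.03 [ 0.12  0.64  0.69  1.75 -0.9   1.18  0.74]
timer back 0.06 [ 0.08  0.64  0.82  1.72 -0.92  1.29  0.76]
timer back 0.1 [ 0.03  0.66  0.98  1.67 -0.94  1.42  0.79]
```

Bug found: lowercase scipy Euler sequences are extrinsic, so my yaw and slope were composed in the wrong order. I'll fix that and refit.

```bash
sed -i "s/'zy',/'ZY',/" fit.py; sed -i "s/'zyz',/'ZYZ',/; s/for t in(0,12,20)/for t in(5,12,25)/" m3.py; sed -i 's/^for b,pts in.*/for b,pts in(("timer",[(0,0,46)]),):/; s/^    for r in models.*/    continue/; /vision.grab_frame/d' probe.py; python3 m2.py; python3 m3.py; python3 probe.py
```

```text
lever [ 0.642   0.1725  0.11   -0.2059] 64 67 rms 0.62 mean side/top 0.43 0.6
   only side [ 0.6385  0.1669 -0.2034]
   only top [ 0.6419  0.173  -0.2118]
timer [ 0.5861 -0.186   0.1102  0.0446] 58 68 rms 0.62 mean side/top 0.39 0.58
   only side [ 0.5829 -0.1894  0.0491]
   only top [ 0.5864 -0.185   0.0363]
side guess (235.5, 156) expected [[233.8 159.7]]
top guess (211, 173) expected [[210.9 176.7]]
knob pts mm [[ 18.9  34.4  54. ]
 [  0.6   3.1  54. ]
 [ -7.7 -25.5  54. ]
 [ 23.6  37.6  54. ]]
knob 1.04242379209101
rib proj [[309.2 164.7]]
lever side 209 plate z offset mm 1.4
lever top 497 plate z offset mm 1.2
timer side 332 plate z offset mm 1.6
   ring top z 17.4
   bar n,z,mean 89 55.0 [-0.5  0.2 54.9]
   axis angle -2.031
timer top 415 plate z offset mm 0.9
   ring top z 17.0
   bar n,z,mean 101 55.2 [ 4.8  2.7 55. ]
   axis angle 1.13
slot pt [-22.2 -13.4] ball [-34.4 -20.7  50.9] res [ 0.  -1.1  0.3  0.8]
lever 5 (-36, -20, 50) [array([-0.28,  0.55, -0.08,  1.77,  0.13,  0.76,  0.92]), array([-0.32,  0.41, -0.05,  1.63,  0.08,  1.03,  0.97])]
lever 5 (51, -20, 46) [array([
[... 405 characters left out ...]
-20, 50) [array([-0.54,  0.47,  0.12,  2.05,  0.67,  0.34,  0.31]), array([-0.58,  0.26,  0.06,  2.  ,  0.49,  0.6 ,  0.47])]
lever 25 (51, -20, 46) [array([-0.39,  0.51,  0.02,  1.84,  0.5 ,  0.47,  0.58]), array([-0.46,  0.32,  0.04,  1.8 ,  0.38,  0.69,  0.69])]
timer back 0.03 [ 0.38  0.37  0.01  2.08 -0.57  0.34  0.42]
timer back 0.06 [-0.05  0.37  0.61  2.07 -0.91  0.55  0.76]
timer back 0.1 [-0.13  0.31  0.73  2.05 -0.81  0.62  0.67]  File "probe.py", line 7
    yx=np.argwhere(r['mask']); (c,rad)=cv2.minEnclosingCircle(yx[:,::-1].astype(np.float32)); print(n,np.round(r['point'],1),yx.mean(0)[::-1].round(1),np.round(c,1),round(rad,1),round(r['p'],2))
IndentationError: unexpected indent
```

```bash
cat > arm.py <<'E'
from fit import *
import json
from station import ctrl,get_state
pose=json.load(open('pose.json'))
pose['lever'][2]=.1115; pose['timer'][2]=.1115; pose['timer'][3]=.042
def quat(R): return np.roll(Rn.from_matrix(R).as_quat(),1)
def tool(b,p,a,tilt,back=0.):
    "TCP pose with grasp point at p (m, plate frame), turned a about the tool axis, tilted towards the robot"
    T=Rn.from_euler('ZYZ',[pose[b][3],-np.radians(tilt),a]).as_matrix()@np.diag([1,-1,-1.])
    return w(pose[b],p)[0]-T[:,2]*(ctrl.pinch_z+back),quat(T)
def ball(x,y): d=np.array([x,y,100.]); return np.array([0,0,-.104])+.16*d/np.linalg.norm(d)
def st(msg='',b='lever'):
    s=get_state(); R=frame(pose[b])[1]
    print(msg,'t',round(s['time'],2),'w',round(s['width'],4),'F_plate',(R.T@s['contact_force']).round(1),'M',np.round(s['wrist_torque'],2),'gf',np.round(s['gripper_force'],1))
LT=12; LA=np.pi
E
cat > s1.py <<'E'
from arm import *
P=np.array(get_state()['tcp_pos']); ctrl.movel(P+[0,0,.1],max_speed=.3)
p=ball(-22,-13)
ctrl.movep(*tool('lever',p,LA,LT,.13)); st('above')
from station import vision
q=tool('lever',p,LA,LT,-.002); ctrl.movel(q[0],max_speed=.1); st('down')
for n in('side','top'): cv2.imwrite(f'{n}1.png',vision.grab_frame(n)[0])
a,b=[cv2.imread(f'{n}1.png') for n in('side','top')]
cv2.imwrite('pics/grip.png',np.hstack([cv2.resize(a[80:240,140:300],(400,400)),cv2.resize(b[90:220,150:280],(400,400))]))
E
python3 s1.py
```

```text
above t 3.42 w 0.0853 F_plate [-0.  -0.2 -0.2] M [ 0.04  0.23 -0.01] gf 0.0
down t 4.88 w 0.0852 F_plate [ 0.1  0.7 -0.2] M [ 0.06  0.21 -0.07] gf 0.0
```

View pics/grip.png

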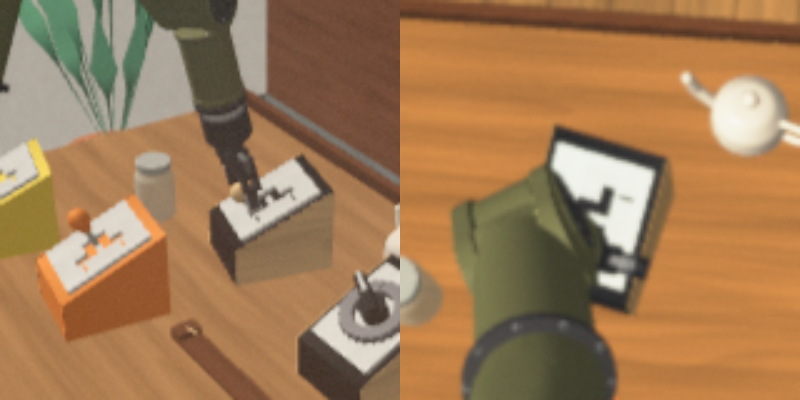

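Fingers straddle the ball: in the side crop the near finger is at (250,190) and the ball at (237,190) behind it. Closing now.

```bash
cat > s2.py <<'E'
from arm import *
ctrl.close_gripper(20); st('closed')
E
python3 s2.py
```

```text
closed t 5.52 w 0.0328 F_plate [0.5 0.4 2.9] M [ 0.28  0.39 -0.01] gf 19.7
```

```bash
cat > s3.py <<'E'
from arm import *
def go(pts,v=.05):
    for x,y in pts:
        ctrl.movel(tool('lever',ball(x,y),LA,LT,-.002)[0],max_speed=v); st((x,y))
if __name__=='__main__':
    go([(-17,-13),(-13,-13),(-13,-6),(-13,0),(-13,6)])
E
python3 s3.py
```

```text
(-17, -13) t 5.82 w 0.0325 F_plate [-3.   0.7  6. ] M [0.43 0.94 0.02] gf 20.1
(-13, -13) t 6.09 w 0.0326 F_plate [-3.   0.6  5.8] M [0.45 1.   0.07] gf 20.2
(-13, -6) t 6.46 w 0.0328 F_plate [-1.  -2.1  4.3] M [-0.55  0.88 -0.2 ] gf 20.2
(-13, 0) t 6.8 w 0.0326 F_plate [-1.2 -2.5  3.1] M [-0.62  0.76 -0.25] gf 20.3
(-13, 6) t 7.14 w 0.0327 F_plate [-0.4 -1.7  3.1] M [-0.4   0.56 -0.12] gf 20.2
```

```bash
cat > s4.py <<'E'
from s3 import *
go([(-13,13)])
for x in(-15,-16,-17,-18,-19):
    go([(x,13)],.03); R=frame(pose['lever'])[1]
    if (R.T@get_state()['contact_force'])[0]>7: break
for y in(15,16,17,18,19):
    go([(-13,y)],.03)
    if (R.T@get_state()['contact_force'])[1]<-7: break
go([(-13,13)],.03)
E
python3 s4.py
```

```text
(-13, 13) t 7.51 w 0.0327 F_plate [-0.5 -1.1  4.8] M [-0.43  0.53 -0.17] gf 20.2
(-15, 13) t 7.76 w 0.0327 F_plate [ 4.3 -0.7  5.5] M [-0.62 -0.34 -0.18] gf 20.3
(-16, 13) t 8.01 w 0.0329 F_plate [ 8.1 -1.9  6.8] M [-0.7  -0.73 -0.2 ] gf 20.4
(-13, 15) t 8.35 w 0.0323 F_plate [ 0.2 -1.8  4. ] M [-0.71  0.56 -0.1 ] gf 20.4
(-13, 16) t 8.6 w 0.0323 F_plate [ 0.3 -2.9  5.3] M [-0.96  0.63 -0.3 ] gf 20.4
(-13, 17) t 8.85 w 0.0327 F_plate [ 0.5 -3.4  2.8] M [-1.03  0.5  -0.28] gf 20.4
(-13, 18) t 9.1 w 0.0326 F_plate [ 0.2 -6.5  5.2] M [-1.48  0.69 -0.46] gf 20.5
(-13, 19) t 9.35 w 0.0327 F_plate [ 1.4 -8.4  6.5] M [-1.66  0.75 -0.34] gf 20.8
(-13, 13) t 9.81 w 0.0324 F_plate [ 0.7  2.7 -5.8] M [ 0.54 -0.24  0.16] gf 20.6
```

```bash
cat > s5.py <<'E'
from s3 import *
g=lambda L,v=.05: go([(x+.7,y+1) for x,y in L],v)
g([(-13,13),(-6,13),(0,13)])
ctrl.pause(1.2); st('rested')
g([(7,13),(13,13),(13,6),(13,0),(13,-7),(13,-13),(20,-13),(27,-13),(32,-13)])
R=frame(pose['lever'])[1]
for x in(34,35,36,37):
    g([(x,-13)],.03)
    if (R.T@get_state()['contact_force'])[0]<-8: break
E
python3 s5.py
```

```text
(-12.3, 14) t 10.06 w 0.0322 F_plate [-1.4  0.3 -3.1] M [0.41 0.25 0.04] gf 20.7
(-5.3, 14) t 10.43 w 0.0323 F_plate [-0.6  0.6 -0.3] M [0.13 0.42 0.01] gf 20.9
(0.7, 14) t 10.77 w 0.0322 F_plate [-1.1  0.4  1.3] M [-0.1   0.58 -0.02] gf 21.0
rested t 11.97 w 0.0327 F_plate [-0.7 -0.8  4.6] M [-0.13  0.46 -0.01] gf 21.2
(7.7, 14) t 12.34 w 0.0322 F_plate [-1.  -0.5  3.7] M [-0.05  0.64 -0.07] gf 21.3
(13.7, 14) t 12.68 w 0.0324 F_plate [ 0.2 -0.5  3.4] M [0.01 0.55 0.03] gf 21.3
(13.7, 7) t 13.05 w 0.0325 F_plate [-0.8  1.9  1.2] M [0.75 0.42 0.14] gf 21.2
(13.7, 1) t 13.39 w 0.0328 F_plate [-0.4  2.6  6.4] M [1.02 0.57 0.21] gf 21.3
(13.7, -6) t 13.77 w 0.0326 F_plate [-0.8  1.7  6.5] M [0.72 0.57 0.19] gf 21.4
(13.7, -12) t 14.11 w 0.0325 F_plate [-1.3  2.1  3.5] M [0.53 0.47 0.1 ] gf 21.3
(20.7, -12) t 14.47 w 0.0326 F_plate [-0.2 -0.4  5.3] M [0.18 0.48 0.05] gf 21.4
(27.7, -12) t 14.83 w 0.0327 F_plate [-0.1 -1.5  5.5] M [-0.04  0.52  0.  ] gf 21.5
(32.7, -12) t 15.12 w 0.0325 F_plate [-0.7 -2.4  4.8] M [-0.31  0.57 -0.1 ] gf 21.5
(34.7, -12) t 15.38 w 0.0325 F_plate [-1.3 -2.2  5.4] M [-0.46  0.67 -0.1 ] gf 21.5
(35.7, -12) t 15.62 w 0.0328 F_plate [-1.6 -2.   4.7] M [-0.37  0.77 -0.09] gf 21.5
(36.7, -12) t 15.88 w 0.0326 F_plate [ 0.5 -1.7  5. ] M [-0.41  0.8  -0.1 ] gf 21.5
(37.7, -12) t 16.12 w 0.0326 F_plate [-0.4 -2.6  5.5] M [-0.35  0.68 -0.08] gf 21.5
```

```bash
cat > s6.py <<'E'
from arm import *
from station import vision
ctrl.ungrasp(); st('open')
P,q=tool('lever',ball(37.7,-12),LA,LT,.14); ctrl.movel(P,max_speed=.2); st('up')
# go towards the timer, standing off above it along its normal
A=1.07
for a in(A,A+np.pi):
  for bk in(.1,.06,.02,0): print(round(a,2),bk,np.round(ctrl.ik(*tool('timer',[0,0,.046],a,25,bk)),2))
for n in('side','top'): np.savez(f'{n}2.npz',p=vision.grab_frame(n)[0])
a,b=[np.load(f'{n}2.npz')['p'] for n in('side','top')]
cv2.imwrite('pics/lev.png',np.hstack([cv2.resize(a[110:210,200:300],(400,400)),cv2.resize(b[110:210,160:260],(400,400))]))
E
python3 s6.py
```

```text
open t 16.69 w 0.0852 F_plate [0.2 0.2 0.2] M [ 0.06  0.16 -0.03] gf 0.0
up t 17.55 w 0.0853 F_plate [-0.4 -0.2 -0.6] M [-0.01  0.2   0.01] gf 0.0
1.07 0.1 [ 0.16  0.26  0.33  2.05 -0.59  0.53  0.47]
1.07 0.06 [ 0.22  0.32  0.24  2.07 -0.66  0.44  0.53]
1.07 0.02 [ 0.3   0.39  0.12  2.08 -0.71  0.35  0.57]
1.07 0 [ 0.34  0.43  0.05  2.08 -0.72  0.3   0.58]
4.21 0.1 [ 1.28  0.45 -1.22  2.04  0.62  0.57  2.4 ]
4.21 0.06 [ 1.12  0.46 -1.03  2.06  0.65  0.47  2.38]
4.21 0.02 [ 0.74  0.42 -0.49  2.08  0.15  0.28  2.87]
4.21 0 [ 0.72  0.46 -0.48  2.08  0.23  0.24  2.79]
```

View pics/lev.png

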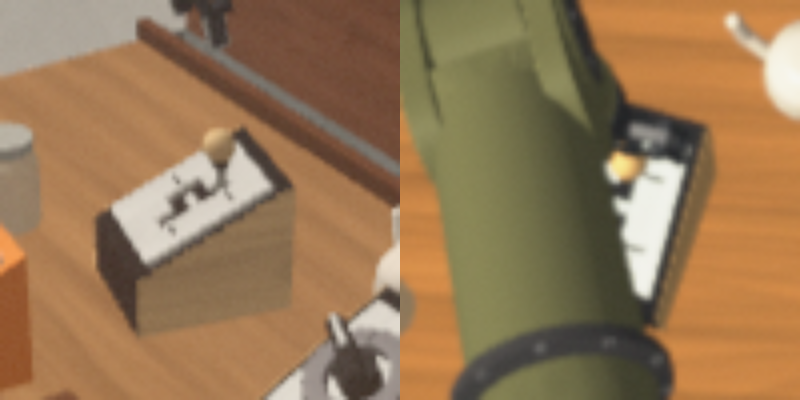

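Ball stands over the top slot's end at side-crop (218,143). Now the approach to the knob, with a numeric check of the ball.

```bash
cat > s7.py <<'E'
from arm import *
from station import vision
print('ball exp', [proj('side',w(pose['lever'],ball(*s)))[0].round(1) for s in((31,-13),(34,-13),(37,-13))],'seen ~(254,145.3)')
A=1.07
ctrl.movep(*tool('timer',[0,0,.046],A,25,.1)); st('above','timer')
ctrl.movel(tool('timer',[0,0,.046],A,25,0)[0],max_speed=.1); st('down','timer')
print(np.round(get_state()['qpos'],2))
ctrl.pause(.1)
a,b=[vision.grab_frame(n)[0] for n in('side','top')]
np.savez('g.npz',a=a,b=b)
cv2.imwrite('pics/knob.png',np.hstack([cv2.resize(a[130:260,230:360],(400,400)),cv2.resize(b[120:250,240:370],(400,400))]))
E
python3 s7.py
```

```text
ball exp [array([253.9, 146. ]), array([254.8, 145.7]), array([255.8, 145.4])] seen ~(254,145.3)
above t 19.03 w 0.0854 F_plate [ 0.1  0.2 -0.2] M [-0.07  0.41 -0.  ] gf 0.0
down t 20.18 w 0.0855 F_plate [-0.2  0.2 -0.7] M [-0.03  0.42  0.04] gf 0.0
[ 0.28  0.43  0.14  2.09 -0.82  0.33  0.68]
```

View pics/knob.png

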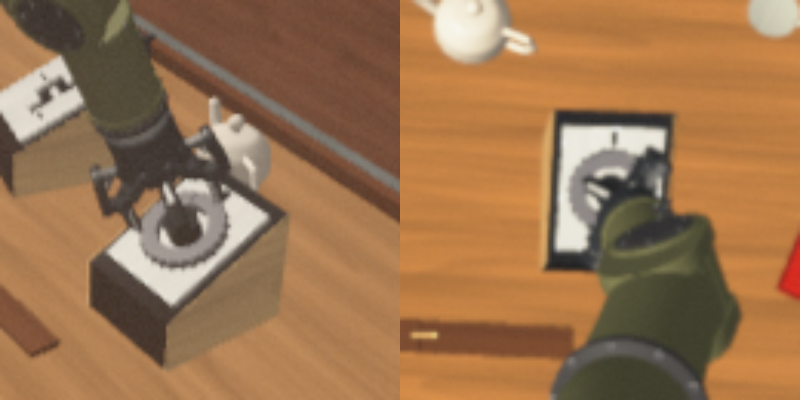

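The open fingers straddle the bar, clear of the ring (side crop (180,215)), and no contact is felt. Closing, then turning in small steps.

```bash
cat > s8.py <<'E'
from arm import *
ctrl.close_gripper(20); st('closed','timer')
q0=np.array(get_state()['qpos']); print(q0.round(2))
for a in(1.07,.8,.5,.25,0): print(a,np.round(ctrl.ik(*tool('timer',[0,0,.046],a,25,0)),2))
E
python3 s8.py
```

```text
closed t 21.0 w 0.0177 F_plate [-2.2  2.4  4.6] M [0.27 0.92 0.17] gf 23.8
[ 0.28  0.43  0.14  2.09 -0.82  0.33  0.68]
1.07 [ 0.28  0.43  0.14  2.09 -0.82  0.33  0.68]
0.8 [ 0.22  0.44  0.21  2.09 -0.9   0.35  0.48]
0.5 [ 0.16  0.44  0.3   2.09 -0.97  0.38  0.25]
0.25 [ 0.11  0.45  0.38  2.09 -1.03  0.41  0.06]
0 [ 0.06  0.46  0.46  2.09 -1.08  0.45 -0.14]
```

```bash
cat > s9.py <<'E'
from arm import *
for i,a in enumerate(np.linspace(1.07,0,9)[1:]):
    ctrl.movep(*tool('timer',[0,0,.046],a,25,0)); st(round(a,2),'timer')
E
python3 s9.py
```

```text
0.94 t 21.25 w 0.0178 F_plate [-2.8  2.9  4.9] M [0.33 1.01 0.15] gf 23.8
0.8 t 21.5 w 0.0176 F_plate [-3.5  2.7  5.8] M [0.35 1.03 0.1 ] gf 23.8
0.67 t 21.75 w 0.0176 F_plate [-3.6  2.4  5.2] M [0.35 1.08 0.14] gf 23.8
0.54 t 22.0 w 0.0176 F_plate [-2.5  2.3  5.1] M [0.33 1.08 0.2 ] gf 23.9
0.4 t 22.25 w 0.0176 F_plate [-3.5  3.1  6.8] M [0.44 1.09 0.17] gf 23.9
0.27 t 22.5 w 0.0174 F_plate [-2.7  2.6  7.2] M [0.43 1.09 0.12] gf 23.9
0.13 t 22.75 w 0.0177 F_plate [-4.3  2.8  5.3] M [0.44 1.13 0.14] gf 23.9
0.0 t 23.0 w 0.0176 F_plate [-3.6  4.1  6.9] M [0.49 1.1  0.2 ] gf 23.9
```

```bash
cat > s10.py <<'E'
from arm import *
from station import vision
ctrl.ungrasp(); st('open','timer')
ctrl.movel(tool('timer',[0,0,.046],0,25,.1)[0],max_speed=.12); st('back','timer')
P=np.array(get_state()['tcp_pos']); ctrl.movel(P+[-.05,0,.08],max_speed=.25)
ctrl.movep([.2,-.52,.33],[0,1,0,0]); st('away','timer')
I={n:vision.grab_frame(n) for n in('side','top')}
for n in I: np.savez(f'{n}3.npz',p=I[n][0],d=I[n][1])
a,b=I['side'][0],I['top'][0]
cv2.imwrite('pics/final.png',np.hstack([cv2.resize(a[170:250,250:330],(400,400),interpolation=cv2.INTER_CUBIC),cv2.resize(b[150:220,272:342],(400,400),interpolation=cv2.INTER_CUBIC)]))
for n in I:
    X=unproj(n,I[n][1],np.ones((384,512),bool)); o,R=frame(pose['timer']); Q=(X-o)@R*1e3
    k=(np.hypot(Q[:,0],Q[:,1])<45)&(Q[:,2]>46)&(Q[:,2]<62); C=Q[k][:,:2]
    u,s,vt=np.linalg.svd(C-C.mean(0)); print(n,k.sum(),'bar angle',np.arctan(vt[0,1]/vt[0,0]).round(3),C.mean(0).round(1))
    h=cv2.cvtColor(I[n][0],cv2.COLOR_BGR2HSV)
D=cv2.absdiff(I['top'][0],np.load('top0.npz')['p']).max(2)>40
n_,lab,stt,c=cv2.connectedComponentsWithStats(D.astype(np.uint8))
print([(c[i].round().tolist(),int(stt[i,4])) for i in range(1,n_) if stt[i,4]>15])
E
python3 s10.py
```

```text
open t 23.67 w 0.0854 F_plate [-0.3  0.4 -1. ] M [0.04 0.46 0.04] gf 0.0
back t 24.65 w 0.0851 F_plate [-0.  -0.4 -0.4] M [-0.03  0.45  0.01] gf 0.0
away t 26.77 w 0.0855 F_plate [-0.4 -0.  -1. ] M [-0.02  0.02  0.02] gf 0.0
side 102 bar angle -0.006 [ 0.8 -1.9]
top 104 bar angle 0.012 [5.  0.1]
[([217.0, 150.0], 70), ([211.0, 173.0], 72), ([306.0, 179.0], 87), ([312.0, 188.0], 70), ([377.0, 303.0], 14278), ([112.0, 343.0], 14951), ([268.0, 322.0], 36), ([265.0, 338.0], 232), ([250.0, 336.0], 59), ([238.0, 337.0], 59), ([34.0, 353.0], 17), ([260.0, 371.0], 194)]
```

View pics/final.png

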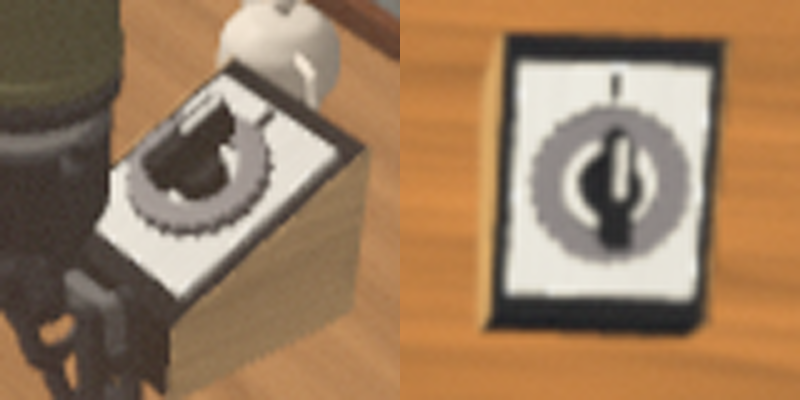

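Knob nose points at the rib (top crop (616,85)). The only changes in the top view are the ball, the bar and the arm. One last numeric check of mark direction, ring nub and ball.

```bash
cat > s11.py <<'E'
from arm import *
from station import models
v=pose['timer']; o,R=frame(v)
for f in('top0','top3'):
    p=np.load(f+'.npz')['p']; h=cv2.cvtColor(p,cv2.COLOR_BGR2HSV).astype(float); V=h[...,2]
    uv=proj('top',w(v,[[.063,0,.005]]))[0]; x,y=uv.round().astype(int)
    W=np.clip(150-V[y-4:y+5,x-4:x+5],0,None); yy,xx=np.mgrid[y-4:y+5,x-4:x+5]
    r=(rayplane('top',((W*xx).sum()/W.sum(),(W*yy).sum()/W.sum()),o+R[:,2]*.005,R[:,2])-o)@R*1e3
    # ring: grey pixels
    m=(h[...,1]<40)&(V>100)&(V<165); yx=np.argwhere(m); Q=np.array([(rayplane('top',c[::-1],o+R[:,2]*.016,R[:,2])-o)@R for c in yx[(abs(yx-[182,307]).max(1)<25)]])*1e3
    c=Q[:,:2]; k=np.hypot(*c.T)<53; (cc,rad)=cv2.minEnclosingCircle(c[k].astype(np.float32)); print(f,'rib',r.round(1),'ring centre',np.round(cc,1),round(rad,1),'mark dir',np.arctan2(r[1]-cc[1],r[0]-cc[0]).round(3))
print('nub',[(np.round(r['point'],1),round(r['p'],2)) for n in('side','top') for r in models.recognise(n,'ring_nub')])
print('balls top',[np.round(r['point'],1) for r in models.recognise('top','lever_ball')],proj('top',w(pose['lever'],ball(34,-13))).round(1))
E
python3 s11.py
```

```text
top0 rib [55.1  2.1  5. ] ring centre [2.1 0.5] 50.2 mark dir 0.031
top3 rib [56.4  2.2  5. ] ring centre [2.1 1.6] 49.4 mark dir 0.012
nub [(array([291.5, 208.5]), 0.69), (array([229.9, 161.1]), 0.22), (array([304.7, 172.4]), 0.57)]
balls top [array([214.8, 162.9]), array([193.5, 246.3]), array([218.6, 151.3])] [[217.1 149.4]]
```

```bash
python3 -c "
from station import ticket,get_state
print(ticket.close_job(),get_state()['time'])"
```

```text
the job is handed in; nothing more can be done
the job is handed in; nothing more can be done
```

The job is handed in at about 27 s: the lever went through its gate, resting 1.2 s half-way up the middle slot, to the far end of the top slot, and the knob's nose points at the raised mark to within about 0.03 rad, with no sign in the pictures or forces that the ring or anything else moved.

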